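# Index and lock a monitor swivel base

### The job

Turn the loose aluminium swivel plate on its black base by pushing sideways on its black posts until its rim notch faces the locking bolt between the yellow index marks. Then push the bolt's red knob towards the plate until you feel the roller nose bottom in the notch, and lean on it with some 10 N for about a second. Work gently: never press plate or bolt with more than 25 N, keep the plate lying on its base, leave the remote, screwdriver and can alone, and let go of everything.

Things in the scene. Friction and masses are not known exactly. Their poses are not given: they have to be found in the camera images.
- swivel_axis (a point): Point on the swivel axis of the fixed black base (150 x 150 mm, top face 22 mm above the table), 34 mm above the table. Its +x points level towards the locking bolt (far, left or right side), z up. Under the bolt a tongue, 56 mm wide, 22 mm high, runs out to 155 mm from the axis; a fixed yellow bridge, 41 mm wide, top 39 mm above the table, covers the bolt from 74 to 86 mm.
- index_mark (a point): Point of the base on the bolt's line, 62 mm from the swivel axis, between the two small yellow index marks, 34 mm above the table. Same axes as swivel_axis. The notch must face this point.
- swivel_plate: Round aluminium plate, rim diameter 124 mm, under 1 kg, lying loose on the base, its hub (40 mm across, 62 mm above the table) round the base's fixed centre column (24 mm thick, top at 68 mm) with 0.7 mm play. Turns freely either way; takes a few N at a post. Origin: centre of the underside, 22 mm above the table; top face 34 mm above it. +x (and a red stripe) points at its notch, z up.
- notch (a point): Mouth of the notch in the plate's rim: 62 mm from the plate's axis on its +x, level with its top face. The notch is open above and below (rim 10 mm thick), 18 mm deep radially, 15 mm wide at its floor and 19 mm at its mouth. A dark stop block in it, set differently each time, stands 0 to 10 mm proud of its floor.
- post1 (a point): Centre, half-way up, of the black post at 60 degrees counter-clockwise from the notch, 42 mm from the plate's axis. Post: upright, 14 mm diameter, 30 mm tall, from 34 to 64 mm above the table.
- post2 (a point): Centre of the same kind of post at 180 degrees from the notch.
- post3 (a point): Centre of the same kind of post at 300 degrees counter-clockwise from the notch.
- lock_bolt (a joint): Travel (m) of the locking bolt towards the swivel axis, 0 = drawn back (start). Stays where left (2 N friction). Brass roller nose, 14 mm diameter. If the notch is not there it meets the rim at about 0.006. In the notch it bottoms on the hidden stop block somewhere between 0.0135 and 0.025: to be felt. The notch's walls let it turn the plate the last 1 to 2 mm; farther off it jams on the rim.
- bolt_knob (a point): Centre of the red knob on the bolt, an upright cylinder 16 mm in diameter and 36 mm tall from 34 to 70 mm above the table, 121 mm from the swivel axis with the bolt drawn back. Push it level towards the swivel axis.
- remote_center (a point): Centre of a black remote control, 150 x 44 x 18 mm, lying loose: leave alone.
- screwdriver_grip (a point): Handle of a loose screwdriver 190 mm long lying on the table: leave alone.
- can_center (a point): Centre of a loose blue can, 60 mm diameter, 120 mm tall: leave alone.

How it is judged:
By the outcome, as a careful person would: the job done as asked, in the order asked, and still so for the second after the job is handed in, with the robot touching nothing.
It also fails if it takes over 51 s, if anything falls off the work surface, if the arm or the gripper's body presses on something with over 40 N, if the wrist force passes 120 N, or if a joint passes its speed limit or range.

### The arm

A 7-joint arm with a two-finger parallel gripper is mounted at the origin on the work surface. World frame = base frame: x ahead of the robot, y to its left, z up, the work surface at z = 0. Lengths are in m, angles in degrees, forces in N, time in s.
With the tool pointing down it reaches from about 0.4 to 0.9 m from the base axis. Payload 5.5 kg.
Tool frame: the origin (TCP) lies on the centre line of the jaws, within the pads' length; the fingertips stand 8 mm ahead of it and the grasp point (between the pads) lies 11 mm behind it (ctrl.tips_ahead is the distance from the TCP to the fingertips, in m); y points along the fingers, z is the direction in which the jaws open and shut, and the axes are right-handed (so a half turn about y gives the same grasp; the last joint's range is limited). The gripper opens to 85 mm and grips with 20 to 120 N. Pads are 22 mm wide; open, the fingers measure 114 mm over their backs; the gripper's body (76 mm by 85 mm) begins 54 mm behind the grasp point. The pads swing forward as they close: fully open they stand 13 mm farther back than shut.
Start: joints at [86.012, 28.699, -24.465, 88.831, 12.651, 65.22, -12.049], TCP at [0.212, -0.614, 0.239] pointing down, gripper open.
Joint ranges: [-164.97, 164.97], [-17.58, 116.51], [-87.97, 89.64], [11.32, 138.91], [-80.73, 260.73], [10.89, 115.49], [-147.41, 147.41]. Speed limits (degrees/s): [147.25, 147.25, 180, 180, 180, 180, 180].

### API

Orientations are given as a 3x3 rotation matrix whose columns are the frame's x, y, z axes.
In Python, from station import ctrl, grab_frame, boxes_of gives the robot as it stands.
- The arm moves only by the shell command python3 -m pendant 'ROWS'. ROWS is JSON, a list of rows, each an object with "offset": the shift along the world's x, y, z in m, a list of three; "angular": the turn, a rotation vector about the world's x, y, z in degrees, a list of three; "grip": the opening, from -1 (shut) to 1 (fully open). A call has 1 to 10 rows; each row shifts and turns the commanded pose from where the row before left it; what a row does not reach is not made up. A row lasts 1/8 s, in which the tool goes at most 62.5 mm and 10.7 degrees, less where a joint would pass 70% of its speed; a pose out of reach is approached as far as the arm can. A call with a gripper value outside its range is refused whole. The fingers move at their own pace and stop on an object; the grip force is fixed at half the most. Time passes only in rows, so rows that do not move let the fingers close. It gives the time, the measured TCP pose, the force and the opening at its end, in the units of the state.
- ctrl.sense(): the state, without advancing time (a new reading comes with each control period).
- grab_frame(name): name is "scene" or "top" or "wrist"; returns a dict with "color" (384x512x3 uint8, red, green, blue), "fx", "fy", "cx", "cy" (pixels), "position" and "rotation" of the camera in the world. Camera axes: x right, y up, looking along -z (the intrinsics and any distortion apply to the point x, -y, -z); pixel columns grow to the right and rows downward; lengths in m; the calibration is good to about 2 mm. The wrist camera is an equidistant fisheye: a pixel r from the principal point sees the ray r / f radians off the axis. A picture is of the moment at which its call begins. There is no depth.
- ctrl.sign_off(): hands the job in, once; it reports no verdict.
Trained networks look in a picture, given as the dict that the camera call returned (one of the last four; its "shot" number tells which), for a name from the list of things; names that differ only in an ending like _2 or _b are one class to them, and where a whole thing is asked for, a point or a joint stands for the part that bears it (a point fixed in the world has none). Each returns a list of dicts, best first, with "conf" (0 to 1); they miss things now and then, are a little off and sometimes report something else, mostly with a low value. They report only what shows in the picture. A call takes as long as a camera call.
- boxes_of(picture, label): "xyz" ([x, y, z] in m, in world coordinates, good to about 4 mm: the middle of the surface that is visible of it).
The state is a dict: "time_s": time; "joint_positions": joint angles; "dq": joint speeds; "joint_torque": joint torques, N m; "eef_pos": TCP position; "tool_rot": TCP orientation; "wrist_force": force on the tool from outside, world axes, zero at the start; "wrist_torque": the same for the moment, N m; "opening": opening from 0.0 (shut) to 1.0 (fully open).
Only numpy, scipy, OpenCV 4.12 (cv2) and the standard library are available. Lean on these libraries where they do the work, as an engineer would, in place of code of your own. Each camera call takes 0.05 s, during which the arm holds its last target. There are 200 camera calls.

## Working session

There is one attempt and no reset: what is moved stays moved. The work goes in short steps, Python scripts to look and compute and a shell command to move; the robot and the scene stay as the last step left them, time stands still between calls to the robot, and variables do not carry over. Pictures are saved under pics/ and viewed, and the job is handed in when it is done.

```bash
mkdir -p pics; python3 - <<'E'
from station import ctrl, grab_frame, boxes_of
import cv2,numpy as np
s=ctrl.sense();print(s['time_s'],s['eef_pos'],np.round(s['tool_rot'],3).tolist(),s['wrist_force'],s['opening'])
for n in ['top','scene']:
    p=grab_frame(n);cv2.imwrite(f'pics/{n}0.png',p['color'][:,:,::-1])
    print(n,p['fx'],p['cx'],p['cy'],p['position'],np.round(p['rotation'],3).tolist())
    for l in ['swivel_plate','notch','post1','lock_bolt','bolt_knob','remote_center','screwdriver_grip','can_center']:
        print(l,[(np.round(d['xyz'],3).tolist(),round(d['conf'],2)) for d in boxes_of(p,l)][:4])
E
```

```text
0.0 [ 0.21206682 -0.61373054  0.2382523 ] [[-0.945, -0.001, 0.327], [-0.327, 0.002, -0.945], [-0.0, -1.0, -0.002]] [ 0.12932288  0.16140798 -0.36759422] 1.0004352513711832
top 465.5741208432939 252.2877672909208 185.17252601921297 [0.29237878 0.02751711 1.39084922] [[0.027, 0.988, -0.154], [-1.0, 0.029, 0.009], [0.013, 0.154, 0.988]]
swivel_plate [([0.564, 0.062, 0.037], 0.92)]
notch [([0.564, 0.065, 0.034], 0.6)]
post1 [([0.566, 0.067, 0.031], 0.94)]
lock_bolt [([0.575, 0.327, 0.017], 0.31)]
bolt_knob []
remote_center [([0.574, 0.325, 0.018], 0.64)]
screwdriver_grip [([0.498, -0.323, 0.022], 0.87), ([0.563, 0.068, 0.037], 0.47)]
can_center [([0.32, 0.382, 0.117], 0.85)]
scene 406.0609566568907 252.81329020485794 189.56759022270435 [1.08653112 0.30297171 1.07649449] [[-0.379, -0.773, 0.508], [0.925, -0.312, 0.217], [-0.009, 0.552, 0.833]]
swivel_plate [([0.582, 0.076, 0.026], 0.72), ([0.502, -0.317, 0.022], 0.54)]
notch [([0.351, 0.391, 0.098], 0.34)]
post1 [([0.578, 0.075, 0.037], 0.9), ([0.504, -0.316, 0.021], 0.52)]
lock_bolt []
bolt_knob [([0.683, 0.039, 0.036], 0.66)]
remote_center [([0.585, 0.325, 0.022], 0.61)]
screwdriver_grip [([0.505, -0.317, 0.018], 0.53)]
can_center [([0.348, 0.388, 0.099], 0.94), ([0.576, 0.071, 0.034], 0.26)]
```

```bash
python3 - <<'E'
import cv2
a=cv2.imread('pics/top0.png');b=cv2.imread('pics/scene0.png')
cv2.imwrite('pics/t1.png',cv2.resize(a[30:150,160:320],None,fx=5,fy=5,interpolation=3))
cv2.imwrite('pics/s1.png',b)
E
```

```text
(no output)
```

View pics/t1.png

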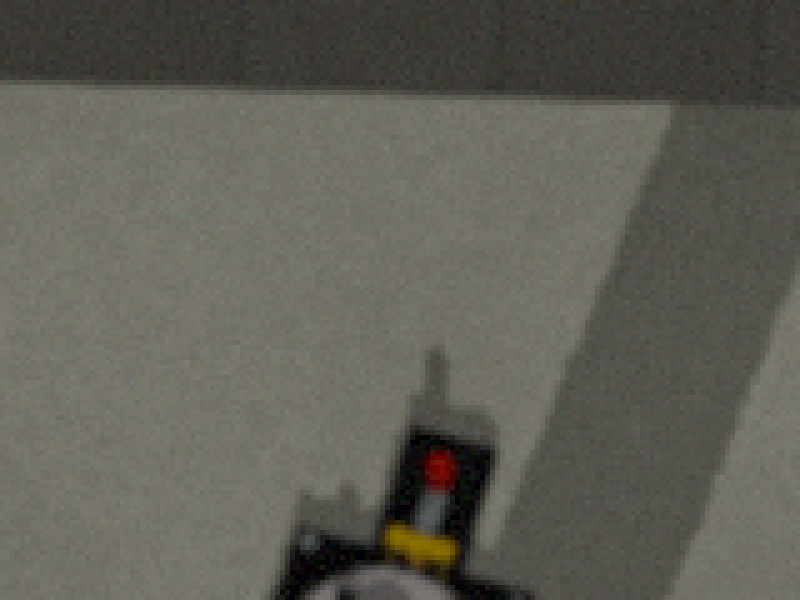

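View pics/s1.png

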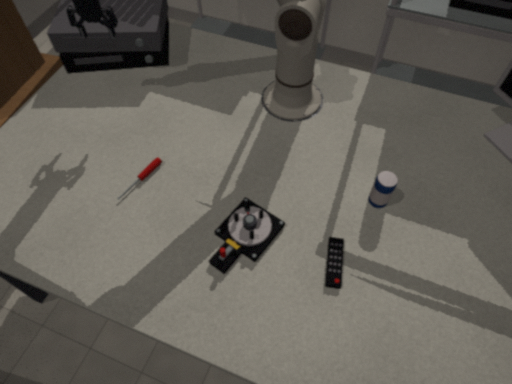

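The scene view shows the fixture near (245,228), with the bolt on its far side, the remote at (335,262) and the can at (382,188). Next I zoom in on the fixture.

```bash
cat > h.py <<'E'
import numpy as np,cv2
from station import ctrl, grab_frame, boxes_of
def proj(p,X):
    d=(np.atleast_2d(X)-p['position'])@np.array(p['rotation']); x,y,z=d[:,0],-d[:,1],-d[:,2]
    return np.c_[p['cx']+p['fx']*x/z,p['cy']+p['fy']*y/z]
def unproj(p,u,v,h):
    r=np.array(p['rotation'])@np.array([(u-p['cx'])/p['fx'],-(v-p['cy'])/p['fy'],-1.])
    P=np.array(p['position']);return P+r*(h-P[2])/r[2]
def crop(p,name,c,w,k):
    u0,v0=int(c[0]-w),int(c[1]-w*.75)
    im=p['color'][v0:v0+int(1.5*w),u0:u0+2*w,::-1]
    cv2.imwrite(name,cv2.resize(im,None,fx=k,fy=k,interpolation=2));print(name,'crop origin',u0,v0,'scale',k)
E
python3 - <<'E'
from h import *
for n in ['top','scene']:
    p=grab_frame(n);crop(p,f'pics/{n}2.png',proj(p,[.59,.06,.03])[0],50,8)
    hsv=cv2.cvtColor(p['color'],cv2.COLOR_RGB2HSV)
    for nm,lo,hi,h in [('red',(0,150,80),(6,255,255),.07),('yel',(20,150,80),(35,255,255),.039)]:
        m=cv2.inRange(hsv,lo,hi);N,_,st,c=cv2.connectedComponentsWithStats(m)
        for i in range(1,N):
            if st[i,4]>3: print(n,nm,st[i],c[i].round(1),unproj(p,*c[i],h).round(4))
E
```

```text
pics/top2.png crop origin 187 119 scale 8
top red [246 121   4   7  20] [247.6 123.8] [0.6803 0.0341 0.07  ]
top red [142 140   3   4   9] [142.9 141.2] [0.6185 0.3365 0.07  ]
top red [358 180  13  30 152] [364.5 195.3] [ 0.4786 -0.3075  0.07  ]
top yel [237 135  14   8  66] [243.3 138.5] [0.6437 0.0456 0.039 ]
pics/scene2.png crop origin 193 192 scale 8
scene red [139 158  22  20 128] [149.7 167.3] [ 0.5156 -0.2863  0.07  ]
scene red [220 248   5   5  22] [221.9 249.9] [0.6856 0.0379 0.07  ]
scene red [335 279   4   4  14] [336.5 280.3] [0.6523 0.3486 0.07  ]
scene yel [226 239  14  10  66] [232.1 243.3] [0.644 0.048 0.039]
```

View pics/top2.png

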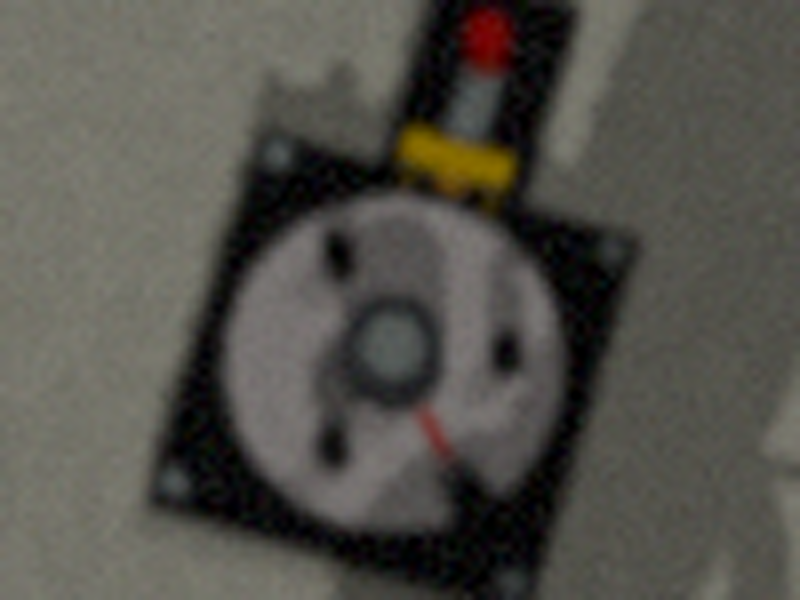

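View pics/scene2.png

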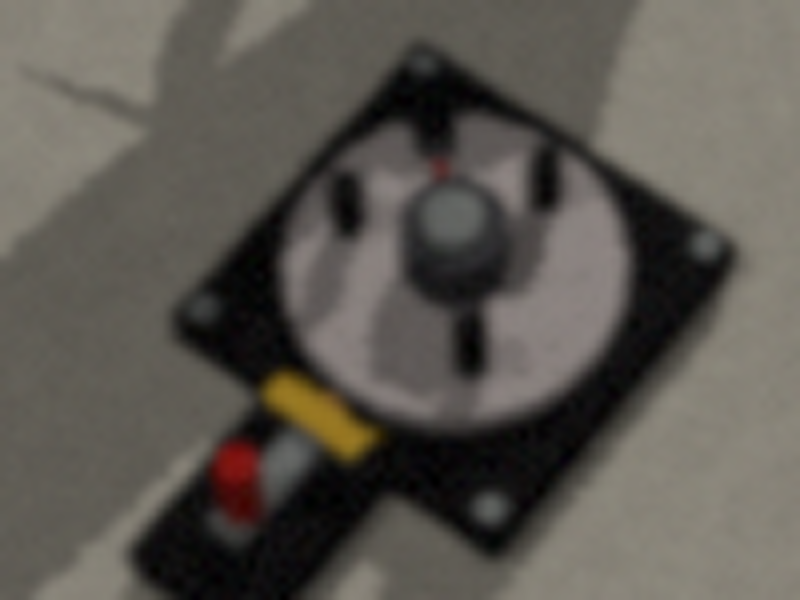

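In the top crop, the screws are at (277,152), (613,248), (175,483) and (513,580). The column top is at (392,342), the notch at about (470,490), the posts at (335,250), (505,350) and (332,445), and the knob at (487,40). The scene crop agrees: the notch is on the robot side.

```bash
python3 - <<'E'
from h import *
def run(n,u0,v0,scr,col,knob,stripe,bridge):
    p=grab_frame(n);U=lambda q,h:unproj(p,u0+(q[0]+.5)/8-.5,v0+(q[1]+.5)/8-.5,h)[:2]
    S=np.array([U(q,.022) for q in scr]);c=S.mean(0);C=U(col,.068);K=U(knob,.068);B=U(bridge,.039)
    ang=lambda v:np.degrees(np.arctan2(v[1],v[0])).round(1)
    print(n,'axis screws',c.round(4),'col',C.round(4),'knob',K.round(4),'dist',np.linalg.norm(K-c).round(4),ang(K-c),'bridge',ang(B-c),np.linalg.norm(B-c).round(4))
    print(' base dirs',ang(S[0]-S[2]),ang(S[1]-S[3]),ang(S[0]-S[1]), 'notch',[ang(U(q,.034)-c) for q in stripe])
run('top',187,119,[(277,152),(613,248),(175,483),(513,580)],(390,342),(488,32),[(420,405),(447,460),(475,500)],(455,155))
run('scene',193,192,[(203,308),(425,62),(490,508),(705,245)],(455,212),(236,455),[(441,168),(435,130)],(322,413))
E
```

```text
top axis screws [0.5685 0.0657] col [0.5675 0.0663] knob [0.6846 0.0342] dist 0.1203 -15.2 bridge -14.9 0.0795
 base dirs -14.6 -15.0 75.4 notch [np.float64(-149.6), np.float64(-151.1), np.float64(-148.9)]
scene axis screws [0.5662 0.0685] col [0.5653 0.0687] knob [0.6806 0.0359] dist 0.119 -15.9 bridge -13.9 0.0789
 base dirs -104.9 -105.4 -14.9 notch [np.float64(-149.7), np.float64(-149.7)]
```

Axis at about (0.567, 0.067), bolt line at about -15°, notch at about -150°. That means turning the plate +135°. Plan: straddle post2 (now at 30°) with the fingers part open, tool z tangential, and follow the arc.

```bash
python3 -m pendant '[{"offset":[0.024,0.044,0],"angular":[0,0,1],"grip":-0.3},{"offset":[0.024,0.044,0],"angular":[0,0,1],"grip":-0.3},{"offset":[0.024,0.044,0],"angular":[0,0,1],"grip":-0.3},{"offset":[0.024,0.044,0],"angular":[0,0,1],"grip":-0.3},{"offset":[0.024,0.044,0],"angular":[0,0,1],"grip":-0.3},{"offset":[0.024,0.044,0],"angular":[0,0,1],"grip":-0.3},{"offset":[0.024,0.044,0],"angular":[0,0,1],"grip":-0.3},{"offset":[0.024,0.044,0],"angular":[0,0,1],"grip":-0.3}]'
python3 -m pendant '[{"offset":[0.024,0.044,0],"angular":[0,0,1],"grip":-0.3},{"offset":[0.024,0.044,0],"angular":[0,0,1],"grip":-0.3},{"offset":[0.024,0.044,0],"angular":[0,0,1],"grip":-0.3},{"offset":[0.024,0.044,0],"angular":[0,0,0],"grip":-0.3},{"offset":[0.024,0.044,0],"angular":[0,0,0],"grip":-0.3},{"offset":[0.024,0.044,0],"angular":[0,0,0],"grip":-0.3},{"offset":[0.024,0.044,0],"angular":[0,0,0],"grip":-0.3},{"offset":[0.024,0.044,0],"angular":[0,0,0],"grip":-0.3},{"offset":[0,0,-0.03],"angular":[0,0,0],"grip":-0.3},{"offset":[0,0,-0.03],"angular":[0,0,0],"grip":-0.3}]'
python3 - <<'E'
from h import *
s=ctrl.sense();z=np.array(s['tool_rot'])[:,2];print(s['time_s'],s['eef_pos'],np.degrees(np.arctan2(z[1],z[0])),s['opening'],ctrl.tips_ahead,np.round(s['joint_positions'],0),np.round(s['wrist_force'],1))
p=grab_frame('wrist');cv2.imwrite('pics/w3.png',p['color'][:,:,::-1]);print({k:p[k] for k in p if k!='color'})
p=grab_frame('scene');crop(p,'pics/s3.png',proj(p,[.59,.06,.03])[0],50,8)
E
```

```text
time_s: 2.1
eef_pos: [0.4051, -0.261, 0.2397]
tool_rot: [[-0.89, 0.001, 0.455], [-0.455, -0.001, -0.89], [-0.0, -1.0, 0.001]]
wrist_force: [0.6, 0.2, 0.7]
opening: 0.353
time_s: 3.35
eef_pos: [0.5968, 0.0909, 0.1788]
tool_rot: [[-0.865, 0.001, 0.503], [-0.503, 0.0, -0.865], [-0.001, -1.0, 0.0]]
wrist_force: [-0.3, -0.7, 0.6]
opening: 0.348
3.35 [0.59682649 0.09091008 0.17882288] -59.83362450063475 0.3480847097186247 0.008 [ 20.  32. -42.  99.  24.  59. -91.] [-0.3 -0.7  0.6]
{'fx': 297.3186396354542, 'fy': 297.3186396354542, 'cx': 261.52426699844904, 'cy': 186.9774883085658, 'position': array([0.6707119 , 0.13247237, 0.31431931]), 'rotation': array([[ 0.50223981,  0.81802789,  0.28033111],
       [-0.86472733,  0.47461086,  0.16428991],
       [ 0.00134554, -0.32492291,  0.94573955]]), 'shot': 7}
pics/s3.png crop origin 193 192 scale 8
```

View pics/w3.png

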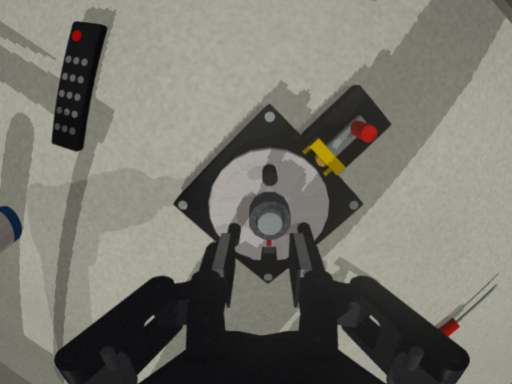

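The wrist view shows post2 at (270,174), the column at (270,223), the stripe at (269,242), screws at (269,116), (182,205), (354,205) and (268,277), and the knob at (365,131). I'll use it to refine the geometry.

```bash
cat >> h.py <<'E'
def wun(p,u,v,h):
    d=np.array([u-p['cx'],v-p['cy']]);r=np.linalg.norm(d);t=r/p['fx']
    q=np.array([np.sin(t)*d[0]/r,-np.sin(t)*d[1]/r,-np.cos(t)]);q=np.array(p['rotation'])@q
    P=np.array(p['position']);return (P+q*(h-P[2])/q[2])[:2]
ang=lambda v:np.degrees(np.arctan2(v[1],v[0])).round(1)
E
python3 - <<'E'
from h import *
p=grab_frame('wrist');crop(p,'pics/w4.png',(270,195),80,5)
S=np.array([wun(p,*q,.022) for q in [(269.5,116.5),(181.5,205),(354,205),(268,277)]]);c=S.mean(0)
print('axis',c.round(4),[ang(S[0]-S[1]),ang(S[2]-S[3])])
print('col',wun(p,269,224,.068),'post top',wun(p,269.5,169,.064),'notch',ang(wun(p,269,242,.034)-c),ang(wun(p,269,253,.034)-c),'knob',wun(p,369,132,.07))
E
```

```text
pics/w4.png crop origin 190 135 scale 5
axis [0.5667 0.0633] [np.float64(-15.3), np.float64(-14.9)]
col [0.56740699 0.06441434] post top [0.61137649 0.08979682] notch -149.0 -149.1 knob [0.6842356  0.03432865]
```

View pics/w4.png

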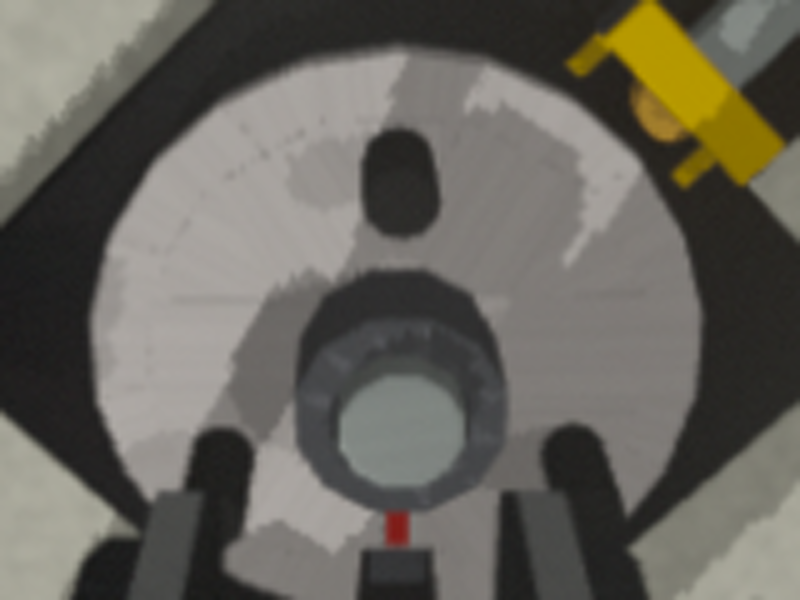

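```bash
python3 -m pendant '[{"offset":[0.003,-0.002,-0.03],"angular":[0,0,0],"grip":-0.3},{"offset":[0.003,-0.002,-0.03],"angular":[0,0,0],"grip":-0.3},{"offset":[0,0,-0.02],"angular":[0,0,0],"grip":-0.3},{"offset":[0,0,-0.015],"angular":[0,0,0],"grip":-0.3},{"offset":[0,0,-0.015],"angular":[0,0,0],"grip":-0.3},{"offset":[0,0,-0.01],"angular":[0,0,0],"grip":-0.3},{"offset":[0,0,-0.008],"angular":[0,0,0],"grip":-0.3},{"offset":[0,0,0],"angular":[0,0,0],"grip":-0.3}]'
python3 - <<'E'
from h import *
p=grab_frame('wrist');cv2.imwrite('pics/w5.png',p['color'][:,:,::-1])
# follow arc: tcp angle 30 -> in 5 deg steps
for a in range(30,185,5):
    d=.042*(np.exp(1j*np.radians(a+5))-np.exp(1j*np.radians(a)));print(a,round(d.real*1e3,1),round(d.imag*1e3,1))
E
```

```text
time_s: 4.5
eef_pos: [0.602, 0.0857, 0.0508]
tool_rot: [[-0.865, -0.001, 0.501], [-0.501, -0.0, -0.865], [0.001, -1.0, -0.0]]
wrist_force: [-0.2, 0.2, -0.3]
opening: 0.346
30 -2.0 3.1
35 -2.2 2.9
40 -2.5 2.7
45 -2.7 2.5
50 -2.9 2.2
55 -3.1 2.0
60 -3.3 1.7
65 -3.4 1.4
70 -3.5 1.1
75 -3.6 0.8
80 -3.6 0.5
85 -3.7 0.2
90 -3.7 -0.2
95 -3.6 -0.5
100 -3.6 -0.8
105 -3.5 -1.1
110 -3.4 -1.4
115 -3.3 -1.7
120 -3.1 -2.0
125 -2.9 -2.2
130 -2.7 -2.5
135 -2.5 -2.7
140 -2.2 -2.9
145 -2.0 -3.1
150 -1.7 -3.3
155 -1.4 -3.4
160 -1.1 -3.5
165 -0.8 -3.6
170 -0.5 -3.6
175 -0.2 -3.7
180 0.2 -3.7
```

View pics/w5.png

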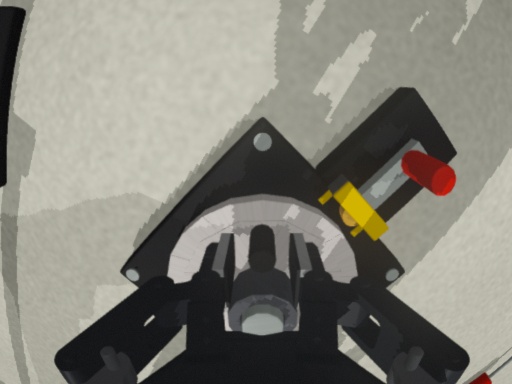

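The post at (263,245) sits centred between the pads at (222,255) and (303,255), with no contact. Now I sweep along the arc.

```bash
python3 -m pendant '[{"offset":[-0.002,0.0031,0],"angular":[0,0,5],"grip":-0.3},{"offset":[-0.0022,0.0029,0],"angular":[0,0,5],"grip":-0.3},{"offset":[-0.0025,0.0027,0],"angular":[0,0,5],"grip":-0.3},{"offset":[-0.0027,0.0025,0],"angular":[0,0,5],"grip":-0.3},{"offset":[-0.0029,0.0022,0],"angular":[0,0,5],"grip":-0.3},{"offset":[-0.0031,0.002,0],"angular":[0,0,5],"grip":-0.3}]'
python3 - <<'E'
from h import *
p=grab_frame('wrist');cv2.imwrite('pics/w6.png',p['color'][:,:,::-1])
E
```

```text
time_s: 5.3
eef_pos: [0.5891, 0.0989, 0.0522]
tool_rot: [[-0.498, 0.003, 0.867], [-0.867, -0.002, -0.498], [0.0, -1.0, 0.004]]
wrist_force: [3.0, -2.8, -1.6]
opening: 0.352
```

View pics/w6.png

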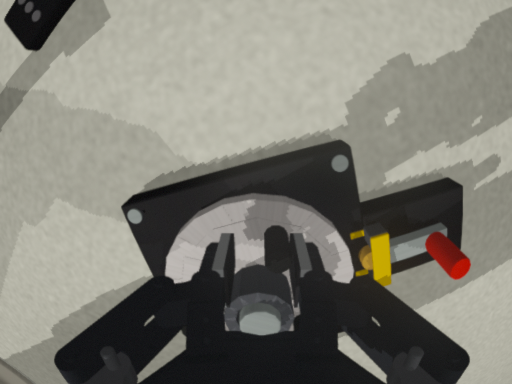

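The post now rests on the right (trailing) pad at about 4 N. I continue the arc.

```bash
python3 -m pendant '[{"offset":[-0.0033,0.0017,0],"angular":[0,0,5],"grip":-0.3},{"offset":[-0.0034,0.0014,0],"angular":[0,0,5],"grip":-0.3},{"offset":[-0.0035,0.0011,0],"angular":[0,0,5],"grip":-0.3},{"offset":[-0.0036,0.0008,0],"angular":[0,0,5],"grip":-0.3},{"offset":[-0.0036,0.0005,0],"angular":[0,0,5],"grip":-0.3},{"offset":[-0.0037,0.0002,0],"angular":[0,0,5],"grip":-0.3}]'
python3 -m pendant '[{"offset":[-0.0037,-0.0002,0],"angular":[0,0,5],"grip":-0.3},{"offset":[-0.0036,-0.0005,0],"angular":[0,0,5],"grip":-0.3},{"offset":[-0.0036,-0.0008,0],"angular":[0,0,5],"grip":-0.3},{"offset":[-0.0035,-0.0011,0],"angular":[0,0,5],"grip":-0.3},{"offset":[-0.0034,-0.0014,0],"angular":[0,0,5],"grip":-0.3},{"offset":[-0.0033,-0.0017,0],"angular":[0,0,5],"grip":-0.3},{"offset":[-0.0031,-0.002,0],"angular":[0,0,5],"grip":-0.3},{"offset":[-0.0029,-0.0022,0],"angular":[0,0,5],"grip":-0.3}]'
python3 - <<'E'
from h import *
p=grab_frame('wrist');cv2.imwrite('pics/w7.png',p['color'][:,:,::-1])
E
```

```text
time_s: 6.1
eef_pos: [0.568, 0.1054, 0.0521]
tool_rot: [[0.001, 0.004, 1.0], [-1.0, -0.001, 0.001], [0.001, -1.0, 0.004]]
wrist_force: [4.1, -3.4, -1.9]
opening: 0.348
time_s: 7.1
eef_pos: [0.5415, 0.0972, 0.0526]
tool_rot: [[0.644, 0.005, 0.765], [-0.765, 0.001, 0.644], [0.002, -1.0, 0.005]]
wrist_force: [4.9, 0.9, -1.0]
opening: 0.349
```

View pics/w7.png

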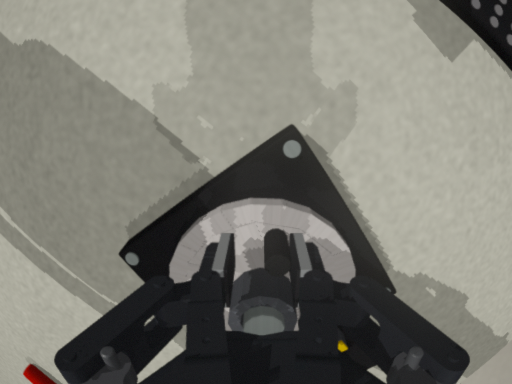

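Steady push at 5 N, with the post now at about 119°. I go about 38° further, then measure.

```bash
python3 -m pendant '[{"offset":[-0.0027,-0.0025,0],"angular":[0,0,5],"grip":-0.3},{"offset":[-0.0025,-0.0027,0],"angular":[0,0,5],"grip":-0.3},{"offset":[-0.0022,-0.0029,0],"angular":[0,0,5],"grip":-0.3},{"offset":[-0.002,-0.0031,0],"angular":[0,0,5],"grip":-0.3},{"offset":[-0.0017,-0.0033,0],"angular":[0,0,5],"grip":-0.3},{"offset":[-0.0014,-0.0034,0],"angular":[0,0,5],"grip":-0.3},{"offset":[-0.0011,-0.0035,0],"angular":[0,0,5],"grip":-0.3},{"offset":[-0.0005,-0.0022,0],"angular":[0,0,3],"grip":-0.3},{"offset":[0,0,0],"angular":[0,0,0],"grip":-0.3}]'
python3 - <<'E'
from h import *
p=grab_frame('wrist');crop(p,'pics/w8.png',(262,240),80,5)
p=grab_frame('scene');crop(p,'pics/s8.png',proj(p,[.59,.06,.03])[0],50,8)
E
```

```text
time_s: 8.28
eef_pos: [0.5258, 0.0745, 0.0522]
tool_rot: [[0.978, 0.002, 0.209], [-0.209, 0.002, 0.978], [0.002, -1.0, 0.003]]
wrist_force: [2.7, 3.2, 1.5]
opening: 0.349
pics/w8.png crop origin 182 180 scale 5
pics/s8.png crop origin 193 192 scale 8
```

View pics/s8.png

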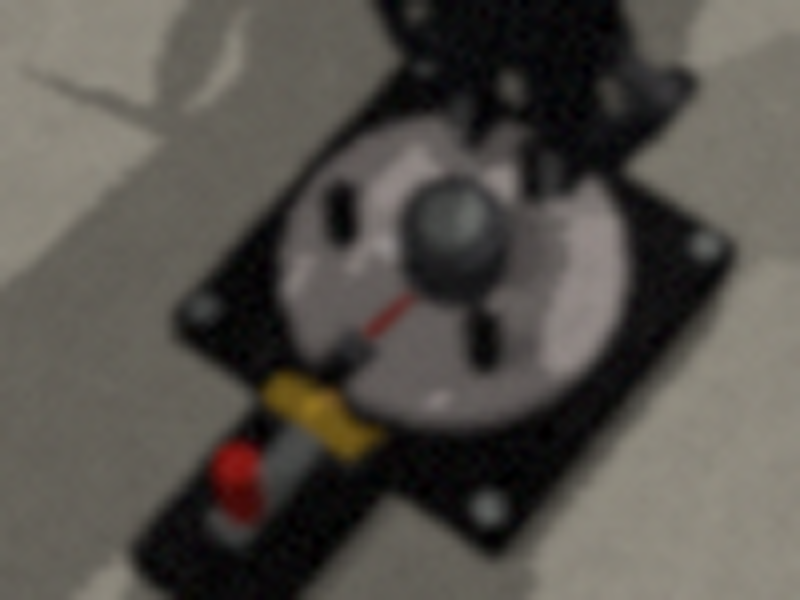

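View pics/w8.png

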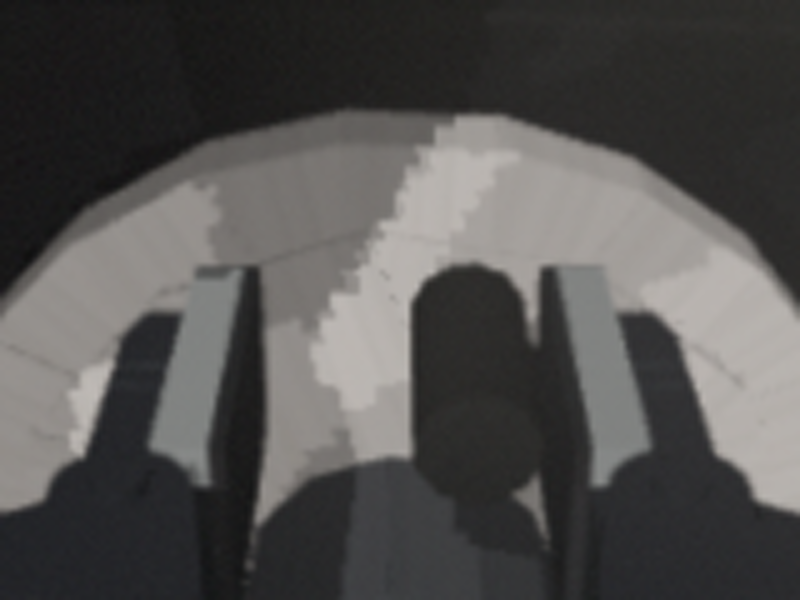

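The scene crop shows the stripe from (412,297) to (368,335) and the notch at (345,358), a little short of the bolt line. I'll quantify that.

```bash
python3 - <<'E'
from h import *
p=grab_frame('scene')
U=lambda q,h=.034:unproj(p,193+(q[0]+.5)/8-.5,192+(q[1]+.5)/8-.5,h)[:2]
c=np.array([.5662,.0685])
print([ang(U(q)-c) for q in [(412,297),(368,335),(347,360)]], ang(U((368,335))-U((412,297))))
hsv=cv2.cvtColor(p['color'],cv2.COLOR_RGB2HSV);m=cv2.inRange(hsv,(0,60,60),(12,255,255))|cv2.inRange(hsv,(170,60,60),(180,255,255))
ys,xs=np.nonzero(m)
R=[(unproj(p,x,y,.034)[:2]-c) for x,y in zip(xs,ys)]
for x,y,r in zip(xs,ys,R):
    if .018<np.hypot(*r)<.05: print(x,y,np.hypot(*r).round(4),ang(r))
E
```

```text
[np.float64(-23.5), np.float64(-23.4), np.float64(-21.3)] -23.3
244 228 0.0203 -28.4
242 229 0.0269 -30.9
243 229 0.0246 -26.8
244 229 0.0225 -21.9
241 230 0.0311 -29.2
242 230 0.0289 -25.6
243 230 0.0268 -21.5
240 231 0.0353 -28.0
241 231 0.0332 -24.8
242 231 0.0311 -21.1
239 232 0.0396 -27.0
240 232 0.0375 -24.1
241 232 0.0354 -20.9
242 232 0.0335 -17.3
238 233 0.0438 -26.2
239 233 0.0417 -23.6
240 233 0.0397 -20.7
239 234 0.044 -20.5
```

The notch is at about -23.3° and the target is about -15°, so I push 8° more.

```bash
python3 -m pendant '[{"offset":[-0.0003,-0.0015,0],"angular":[0,0,2],"grip":-0.3},{"offset":[-0.0002,-0.0015,0],"angular":[0,0,2],"grip":-0.3},{"offset":[-0.0001,-0.0015,0],"angular":[0,0,2],"grip":-0.3},{"offset":[-0.0001,-0.0014,0],"angular":[0,0,2],"grip":-0.3},{"offset":[0,0,0],"angular":[0,0,0],"grip":-0.3},{"offset":[0,0.004,0],"angular":[0,0,0],"grip":-0.3},{"offset":[0,0.002,0.02],"angular":[0,0,0],"grip":-0.3},{"offset":[0,0,0.04],"angular":[0,0,0],"grip":-0.3},{"offset":[-0.02,0,0.05],"angular":[0,0,0],"grip":-0.3},{"offset":[-0.04,0,0.05],"angular":[0,0,0],"grip":-0.3}]'
python3 - <<'E'
from h import *
p=grab_frame('wrist');cv2.imwrite('pics/w9.png',p['color'][:,:,::-1]);crop(p,'pics/w9c.png',(262,200),80,5)
p=grab_frame('scene');crop(p,'pics/s9.png',proj(p,[.59,.06,.03])[0],50,8)
E
```

```text
time_s: 9.68
eef_pos: [0.4647, 0.0735, 0.2124]
tool_rot: [[0.998, -0.0, 0.07], [-0.07, -0.0, 0.998], [-0.0, -1.0, -0.0]]
wrist_force: [0.2, -0.5, 1.6]
opening: 0.348
pics/w9c.png crop origin 182 140 scale 5
pics/s9.png crop origin 193 192 scale 8
```

View pics/s9.png

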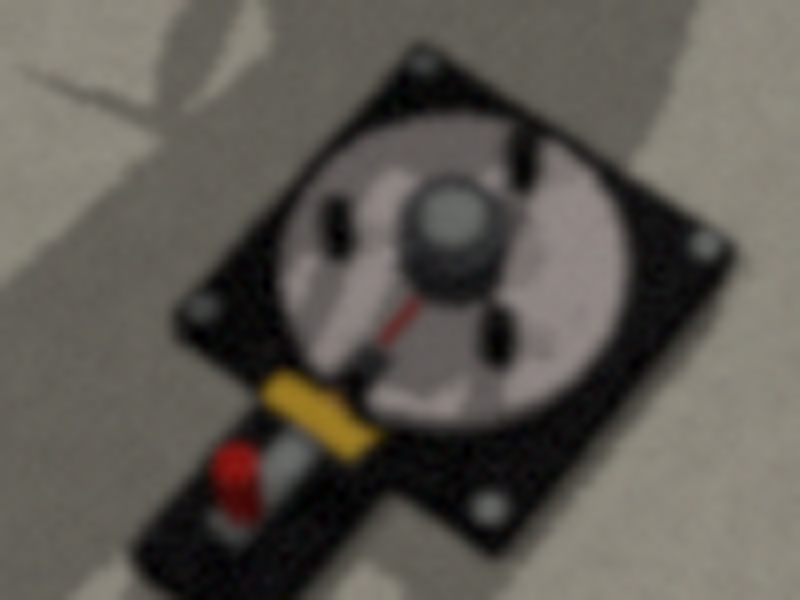

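View pics/w9.png

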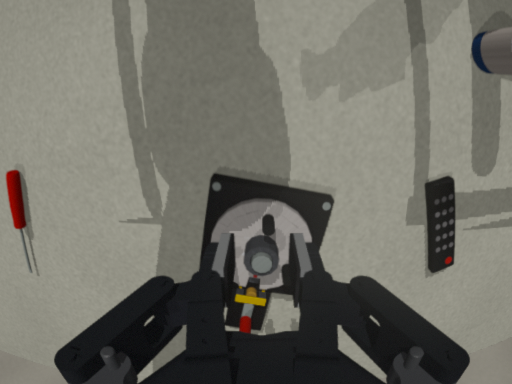

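The scene crop shows the stripe from (418,302) to (384,342) and the notch at (365,367). I'll fit the angle from both the scene and top views.

```bash
python3 - <<'E'
from h import *
for n,c in [('scene',(.5662,.0685)),('top',(.5685,.0657))]:
    p=grab_frame(n);c=np.array(c)
    if n=='top':crop(p,'pics/top10.png',proj(p,[.59,.06,.03])[0],50,8)
    # redness sampled over polar grid at stripe height
    A=np.arange(-40,10,.5);R=np.linspace(.024,.042,19)
    rgb=p['color'].astype(np.float32);red=rgb[:,:,0]-rgb[:,:,1:].mean(2)
    g=np.array([[ *c+r*np.array([np.cos(np.radians(a)),np.sin(np.radians(a))]),.034] for a in A for r in R]);uv=proj(p,g).astype(np.float32)
    V=cv2.remap(red,uv[:,0].reshape(len(A),-1),uv[:,1].reshape(len(A),-1),1)
    s=V.mean(1);w=np.clip(s-s.max()*.4,0,None);print(n,'notch',(w@A/w.sum()).round(2),'per radius',[A[k] for k in V.argmax(0)][::3])
E
```

```text
scene notch -16.14 per radius [np.float64(-18.5), np.float64(-15.5), np.float64(-16.0), np.float64(-16.5), np.float64(-14.5), np.float64(-16.0), np.float64(-16.5)]
pics/top10.png crop origin 187 119 scale 8
top notch -17.75 per radius [np.float64(-14.0), np.float64(-40.0), np.float64(-16.5), np.float64(-15.0), np.float64(-40.0), np.float64(-40.0), np.float64(-7.0)]
```

View pics/top10.png

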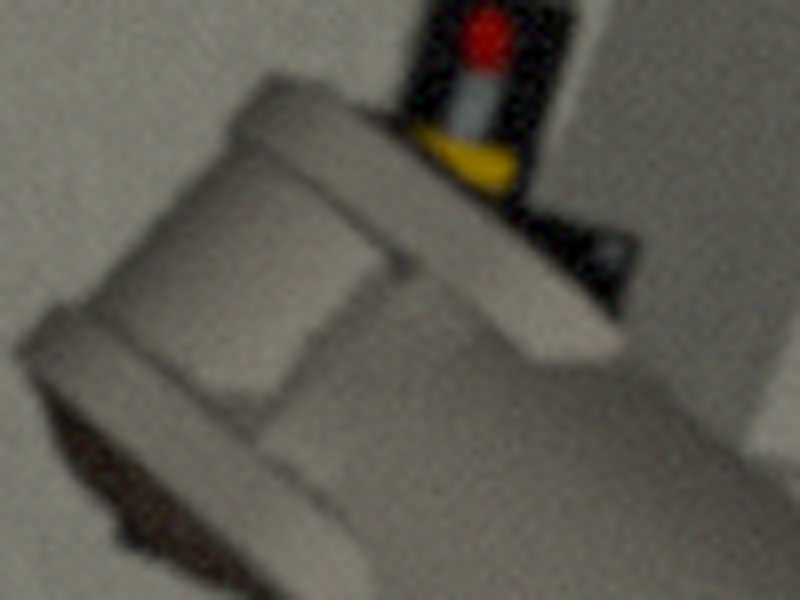

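The scene fit gives -16.1°, about 1° off, which is within capture range. I shut the gripper and move beyond the knob with tool x along the bolt line. That puts the wrist camera over the notch for a close check.

```bash
python3 -m pendant '[{"offset":[0.043,-0.008,0],"angular":[0,0,-2],"grip":-1},{"offset":[0.043,-0.008,0],"angular":[0,0,-2],"grip":-1},{"offset":[0.043,-0.008,0],"angular":[0,0,-2],"grip":-1},{"offset":[0.043,-0.008,0],"angular":[0,0,-2],"grip":-1},{"offset":[0.043,-0.008,0],"angular":[0,0,-2],"grip":-1},{"offset":[0.043,-0.008,0],"angular":[0,0,-1],"grip":-1},{"offset":[0,0,-0.03],"angular":[0,0,0],"grip":-1},{"offset":[0,0,-0.02],"angular":[0,0,0],"grip":-1},{"offset":[0,0,0],"angular":[0,0,0],"grip":-1}]'
python3 - <<'E'
from h import *
s=ctrl.sense();print(s['eef_pos'],ang(np.array(s['tool_rot'])[:,0]),s['opening'])
p=grab_frame('wrist');cv2.imwrite('pics/w11.png',p['color'][:,:,::-1]);print(p['position'],p['rotation'])
E
```

```text
time_s: 11.0
eef_pos: [0.7211, 0.0251, 0.1567]
tool_rot: [[0.966, -0.005, 0.257], [-0.257, -0.001, 0.966], [-0.005, -1.0, -0.002]]
wrist_force: [-0.6, -0.5, 0.4]
opening: 0.004
[0.72105373 0.02506868 0.15667553] -14.9 0.0035661412440213514
[0.64113365 0.04606898 0.2924883 ] [[ 0.25694    -0.91447908 -0.31258575]
 [ 0.9664246   0.24235534  0.08536616]
 [-0.00230874 -0.32402454  0.94604586]]
```

View pics/w11.png

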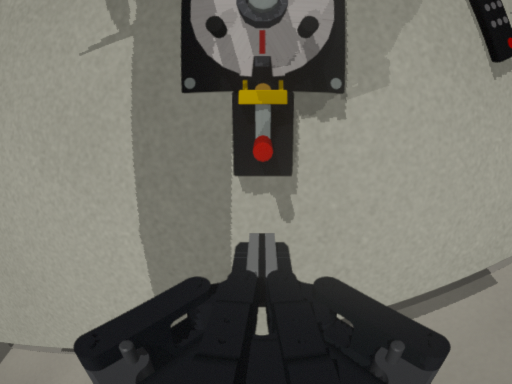

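The wrist view shows the stripe (262,42), notch (262,65), nose (262,89), knob (262,150) and fingers (262,240) all in line, so the notch faces the bolt. I descend and approach the knob.

```bash
python3 -m pendant '[{"offset":[0,0,-0.03],"angular":[0,0,0],"grip":-1},{"offset":[0,0,-0.03],"angular":[0,0,0],"grip":-1},{"offset":[0,0,-0.02],"angular":[0,0,0],"grip":-1},{"offset":[0,0,-0.02],"angular":[0,0,0],"grip":-1},{"offset":[-0.0048,0.0013,0],"angular":[0,0,0],"grip":-1},{"offset":[-0.0048,0.0013,0],"angular":[0,0,0],"grip":-1},{"offset":[-0.0029,0.0008,0],"angular":[0,0,0],"grip":-1},{"offset":[0,0,0],"angular":[0,0,0],"grip":-1}]'
for i in 1 2 ; do :; done
python3 -m pendant '[{"offset":[-0.0019,0.0005,0],"angular":[0,0,0],"grip":-1},{"offset":[0,0,0],"angular":[0,0,0],"grip":-1}]'
python3 -m pendant '[{"offset":[-0.0019,0.0005,0],"angular":[0,0,0],"grip":-1},{"offset":[0,0,0],"angular":[0,0,0],"grip":-1}]'
python3 -m pendant '[{"offset":[-0.0019,0.0005,0],"angular":[0,0,0],"grip":-1},{"offset":[0,0,0],"angular":[0,0,0],"grip":-1}]'
```

```text
time_s: 12.05
eef_pos: [0.7107, 0.0289, 0.0611]
tool_rot: [[0.966, 0.001, 0.257], [-0.257, -0.0, 0.966], [0.001, -1.0, 0.0]]
wrist_force: [0.4, 0.3, 0.8]
opening: 0.001
time_s: 12.3
eef_pos: [0.7085, 0.0293, 0.0603]
tool_rot: [[0.966, 0.0, 0.258], [-0.258, -0.0, 0.966], [0.0, -1.0, 0.0]]
wrist_force: [0.2, 0.1, -0.1]
opening: -0.001
time_s: 12.55
eef_pos: [0.7065, 0.0299, 0.0601]
tool_rot: [[0.966, -0.0, 0.257], [-0.257, 0.0, 0.966], [-0.0, -1.0, -0.0]]
wrist_force: [-0.4, 0.6, 0.7]
opening: 0.002
time_s: 12.8
eef_pos: [0.7046, 0.0303, 0.0601]
tool_rot: [[0.966, -0.0, 0.258], [-0.258, -0.0, 0.966], [-0.0, -1.0, -0.0]]
wrist_force: [-0.2, 0.8, 0.1]
opening: 0.003
```

```bash

python3 -m pendant '[{"offset":[-0.0019,0.0005,-0.005],"angular":[0,0,0],"grip":-1},{"offset":[0,0,0],"angular":[0,0,0],"grip":-1}]'
python3 -m pendant '[{"offset":[-0.0019,0.0005,0],"angular":[0,0,0],"grip":-1},{"offset":[0,0,0],"angular":[0,0,0],"grip":-1}]'
python3 -m pendant '[{"offset":[-0.0019,0.0005,0],"angular":[0,0,0],"grip":-1},{"offset":[0,0,0],"angular":[0,0,0],"grip":-1}]'
python3 -m pendant '[{"offset":[-0.0019,0.0005,0],"angular":[0,0,0],"grip":-1},{"offset":[0,0,0],"angular":[0,0,0],"grip":-1}]'
python3 -m pendant '[{"offset":[-0.0019,0.0005,0],"angular":[0,0,0],"grip":-1},{"offset":[0,0,0],"angular":[0,0,0],"grip":-1}]'
```

```text
time_s: 13.05
eef_pos: [0.7031, 0.0306, 0.0548]
tool_rot: [[0.966, 0.0, 0.258], [-0.258, -0.0, 0.966], [0.0, -1.0, 0.0]]
wrist_force: [2.8, -1.0, -1.0]
opening: 0.001
time_s: 13.3
eef_pos: [0.7007, 0.0312, 0.0549]
tool_rot: [[0.966, -0.0, 0.258], [-0.258, -0.0, 0.966], [-0.0, -1.0, -0.0]]
wrist_force: [1.1, -0.1, -1.0]
opening: -0.0
time_s: 13.55
eef_pos: [0.6988, 0.0317, 0.0551]
tool_rot: [[0.966, -0.0, 0.258], [-0.258, -0.0, 0.966], [-0.0, -1.0, -0.0]]
wrist_force: [1.3, -1.6, -1.2]
opening: 0.0
time_s: 13.8
eef_pos: [0.6969, 0.0322, 0.0551]
tool_rot: [[0.966, -0.0, 0.258], [-0.258, -0.0, 0.966], [-0.0, -1.0, -0.0]]
wrist_force: [2.0, -0.9, -0.8]
opening: -0.0
time_s: 14.05
eef_pos: [0.695, 0.0328, 0.0551]
tool_rot: [[0.966, -0.0, 0.258], [-0.258, -0.0, 0.966], [-0.0, -1.0, -0.0]]
wrist_force: [0.9, 0.2, -0.8]
opening: 0.004
```

Contact came at x ≈ 0.7035, and after about 9 mm of travel the nose is past rim depth with only friction: it is entering the notch. From here I take finer steps.

```bash

python3 -m pendant '[{"offset":[-0.0019,0.0005,0],"angular":[0,0,0],"grip":-1},{"offset":[0,0,0],"angular":[0,0,0],"grip":-1}]'
python3 -m pendant '[{"offset":[-0.0015,0.0004,0],"angular":[0,0,0],"grip":-1},{"offset":[0,0,0],"angular":[0,0,0],"grip":-1}]'
python3 -m pendant '[{"offset":[-0.001,0.0003,0],"angular":[0,0,0],"grip":-1},{"offset":[0,0,0],"angular":[0,0,0],"grip":-1}]'
python3 -m pendant '[{"offset":[-0.001,0.0003,0],"angular":[0,0,0],"grip":-1},{"offset":[0,0,0],"angular":[0,0,0],"grip":-1}]'
```

```text
time_s: 14.3
eef_pos: [0.6931, 0.0333, 0.0551]
tool_rot: [[0.966, -0.0, 0.258], [-0.258, -0.0, 0.966], [-0.0, -1.0, -0.0]]
wrist_force: [0.2, -2.0, -0.2]
opening: -0.0
time_s: 14.55
eef_pos: [0.6917, 0.0337, 0.0551]
tool_rot: [[0.966, -0.0, 0.258], [-0.258, -0.0, 0.966], [-0.0, -1.0, -0.0]]
wrist_force: [1.7, -1.1, -0.0]
opening: -0.0
time_s: 14.8
eef_pos: [0.6907, 0.0339, 0.0551]
tool_rot: [[0.966, -0.0, 0.258], [-0.258, -0.0, 0.966], [-0.0, -1.0, -0.0]]
wrist_force: [1.2, -1.8, -0.5]
opening: -0.0
time_s: 15.05
eef_pos: [0.6898, 0.0342, 0.0551]
tool_rot: [[0.966, -0.0, 0.258], [-0.258, -0.0, 0.966], [0.0, -1.0, -0.0]]
wrist_force: [2.4, -2.3, 0.0]
opening: -0.001
```

```bash

for k in 1; do python3 -m pendant '[{"offset":[-0.001,0.0003,0],"angular":[0,0,0],"grip":-1},{"offset":[0,0,0],"angular":[0,0,0],"grip":-1}]' | sed -n '2p;4p'; done
python3 -m pendant '[{"offset":[-0.001,0.0003,0],"angular":[0,0,0],"grip":-1},{"offset":[0,0,0],"angular":[0,0,0],"grip":-1}]'| sed -n '2p;6p;4p'
python3 -m pendant '[{"offset":[-0.001,0.0002,0],"angular":[0,0,0],"grip":-1},{"offset":[0,0,0],"angular":[0,0,0],"grip":-1}]'
```

```text
eef_pos: [0.6896, 0.0342, 0.0552]
wrist_force: [4.4, -1.4, -1.9]
eef_pos: [0.6892, 0.0343, 0.0552]
wrist_force: [6.6, -2.0, -3.6]
time_s: 15.8
eef_pos: [0.689, 0.0343, 0.0553]
tool_rot: [[0.966, 0.004, 0.259], [-0.259, 0.0, 0.966], [0.004, -1.0, 0.001]]
wrist_force: [8.1, -0.9, -3.9]
opening: -0.001
```

The nose bottoms at about 14.7 mm of travel, with force rising about 2 N per mm. I raise it a little and hold about 1.2 s.

```bash

python3 -m pendant '[{"offset":[-0.001,0.0003,0],"angular":[0,0,0],"grip":-1},{"offset":[-0.0005,0.0001,0],"angular":[0,0,0],"grip":-1},{"offset":[0,0,0],"angular":[0,0,0],"grip":-1}]' | sed -n '1,2p;4p'
python3 -m pendant '[{"offset":[0,0,0],"angular":[0,0,0],"grip":-1},{"offset":[0,0,0],"angular":[0,0,0],"grip":-1}]'| sed -n '1,2p;4p'
```

```text
time_s: 16.18
eef_pos: [0.6888, 0.0343, 0.0554]
wrist_force: [12.2, -1.4, -7.1]
time_s: 16.42
eef_pos: [0.6888, 0.0343, 0.0554]
wrist_force: [11.8, -2.7, -8.1]
```

```bash

python3 -m pendant '[{"offset":[0,0,0],"angular":[0,0,0],"grip":-1},{"offset":[0,0,0],"angular":[0,0,0],"grip":-1},{"offset":[0,0,0],"angular":[0,0,0],"grip":-1},{"offset":[0,0,0],"angular":[0,0,0],"grip":-1},{"offset":[0,0,0],"angular":[0,0,0],"grip":-1},{"offset":[0,0,0],"angular":[0,0,0],"grip":-1},{"offset":[0,0,0],"angular":[0,0,0],"grip":-1},{"offset":[0,0,0],"angular":[0,0,0],"grip":-1}]'| sed -n '1,2p;4p'
python3 -m pendant '[{"offset":[0.003,-0.0008,0],"angular":[0,0,0],"grip":-1},{"offset":[0.005,-0.0013,0],"angular":[0,0,0],"grip":-1},{"offset":[0.01,-0.0026,0],"angular":[0,0,0],"grip":-1},{"offset":[0.013,-0.003,0],"angular":[0,0,0],"grip":-1},{"offset":[0,0,0.03],"angular":[0,0,0],"grip":-1},{"offset":[0,0,0.04],"angular":[0,0,0],"grip":-1},{"offset":[0,0,0.03],"angular":[0,0,0],"grip":-1},{"offset":[0,0,0],"angular":[0,0,0],"grip":-1}]'
python3 - <<'E'
from h import *
p=grab_frame('wrist');crop(p,'pics/w12.png',(262,100),100,4)
p=grab_frame('scene');cv2.imwrite('pics/s12.png',p['color'][:,:,::-1])
E
```

```text
time_s: 17.42
eef_pos: [0.6888, 0.0343, 0.0554]
wrist_force: [11.7, -2.2, -7.3]
time_s: 18.42
eef_pos: [0.718, 0.0294, 0.1606]
tool_rot: [[0.966, 0.006, 0.257], [-0.257, 0.001, 0.966], [0.006, -1.0, 0.003]]
wrist_force: [0.0, 0.8, 0.5]
opening: 0.003
pics/w12.png crop origin 162 25 scale 4
```

View pics/w12.png

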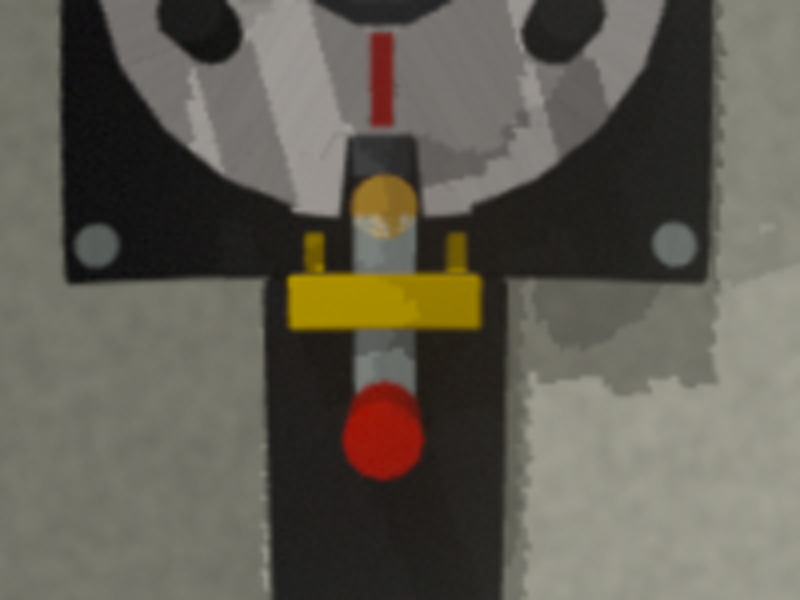

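View pics/s12.png

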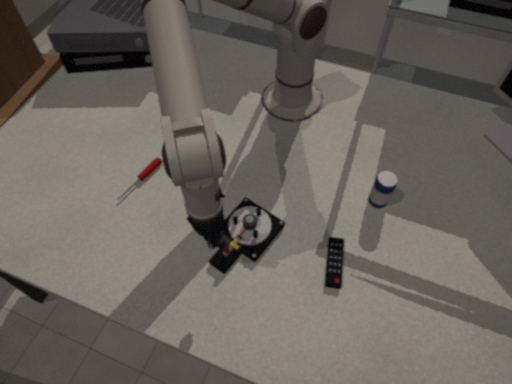

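The nose (383,205) sits in the notch against the dark stop block (383,155), in line with the stripe and midway between the index marks. The tool is clear, and the remote, can and screwdriver haven't moved.

```bash
python3 -c "
from station import ctrl
print(ctrl.sign_off())"
```

```text
the job is handed in; nothing more can be done
None
```

The plate is turned with its notch facing the bolt, the bolt's nose is bottomed in the notch, and the job was handed in at about 18.5 s with the robot touching nothing.

- **Turning the plate:** I pushed post2 sideways with the fingers part open around it, turning the plate about 135° counter-clockwise. The forces I read were about 4 to 6 N.
- **Pushing the bolt:** I pushed the red knob with the shut fingers until the nose bottomed at about 14.7 mm of travel. I then held about 12 N along the bolt for about 1.25 s before backing off and lifting clear.
- **Last checks:** The close wrist picture shows the nose against the stop block, in line with the red stripe and midway between the yellow index marks. The scene picture shows the remote, screwdriver and can where they were, and the wrist force was about zero.
- **What disagreed:** Before the bolt push, the scene camera put the notch about 1° off the bolt line. The top camera was blocked by the arm, so I ignored its reading. The wrist picture showed the notch in line, and the nose went in without jamming.
- **Sideways force:** While leaning on the knob there was also about 7 to 8 N of vertical force on the tool. That made about 14 N in total, under the 25 N limit. Forces were read only at the end of each move, so brief peaks in between were not seen.

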